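# Spin-check the lapping head

## Task

Pull the red-knobbed locking pin straight up out of the lapping head and stand it in the hole of the wooden holder. Then check that the rotor turns freely: lay a fingertip lightly on its rubber face and stroke it round anticlockwise (seen from above) for at least one full turn in all, gently, never bearing on the head with more than about 10 N. Take your hand away and leave the other things on the bench where they are.

Things in the scene. Friction and masses are not known exactly. Their poses are not given: they have to be found in the camera images.
- head: the lapping head, bolted down: green housing 170 mm square on a dark 186 mm base. Origin: centre of its underside at bench level, on the rotor's vertical axis; z up; the locking pin stands on its -x side, 74 mm from the axis. A rotor turns on top: a flat round black rubber face, radius 64 mm, with a yellow dash; below it a steel flange, radius 82 mm, whose one rim notch (12 mm) the pin passes.
- head_top (a point): point of the rotor's axis in the flat top of the green housing, fixed, 50 mm above the bench. The rubber face lies 28 to 44 mm above it: its height is set anew each time, is not measured, and must be felt for. The rotor rides on a spring: under a press it sinks about 1 mm per 3.5 N.
- spindle (a joint): angle of the rotor in rad, near 0 at the start (held by the pin), growing anticlockwise seen from above; it counts on past a full turn (6.28). The bearing drags with about 0.10 N m, so the rotor soon stops when let go; a fingertip 45 mm from the axis carries it round with 4 to 8 N of press and slips with less.
- pin_knob (a point): the loose steel locking pin (about 70 g, 9 mm thick, 112 mm long in all) with a red round knob on top, 22 mm in diameter, 36 mm high. The point is the knob's centre, 94 mm above the pin's foot and 18 mm below its top; z along the pin, upward. At the start it stands upright, its foot 22 mm deep in the housing, knob centre 122 mm above the bench.
- holder_hole (a point): the wooden pin holder, a fixed block 70 mm square and 45 mm high (base 84 mm square); the point is the centre of the mouth of its hole, in the top face, 45 mm above the bench. The hole is 13.5 mm wide and 35 mm deep with a small chamfer; z up. The pin standing home in it has its knob centre 104 mm above the bench.
- oil: orange oil bottle, 48 mm in diameter, 130 mm high, loose; origin at the centre of its underside. To be left alone.
- spool: blue wire spool standing on end, 48 mm in diameter, 42 mm high, loose; origin at the centre of its underside. To be left alone.
- mouthpiece: brass mouthpiece standing on its rim, 27 mm in diameter, 80 mm high, loose; origin at the centre of its underside. To be left alone.
- tin: dark steel tin, open, 90 mm in diameter, 100 mm high, loose; origin at the centre of its underside. To be left alone.
Things that resemble listed ones, but are neither listed nor needed, are in the scene too. Leave any turquoise or white look-alike of the part that bears pin_knob alone. There is more than one size of the part that bears holder_hole; the job needs the smallest.

How it is judged:
By the outcome, as a careful person would: the job done as asked, in the order asked, and still so for the second after the job is handed in, with the robot touching nothing.
It also fails if it takes over 72 s, if anything falls off the work surface, if the arm or the gripper's body presses on something with over 40 N, if the wrist force passes 120 N, or if a joint passes its speed limit or range.

## Robot

A 6-joint arm with a two-finger parallel gripper is mounted at the origin on the work surface. World frame = base frame: x ahead of the robot, y to its left, z up, the work surface at z = 0. Lengths are in mm, angles in degrees, forces in N, time in s.
With the tool pointing down it reaches from about 225 to 725 mm from the base axis. Payload 3.1 kg.
Tool frame: the origin (TCP) lies on the mounting face of the last link; the fingertips stand 173 mm ahead of it and the grasp point (between the pads) lies 155 mm ahead of it; y points along the fingers, x is the direction in which the jaws open and shut, and the axes are right-handed (so a half turn about y gives the same grasp; the last joint's range is limited). The gripper opens to 85 mm and grips with 20 to 120 N. Pads are 22 mm wide; open, the fingers measure 114 mm over their backs; the gripper's body (76 mm by 85 mm) begins 54 mm behind the grasp point. The pads swing forward as they close: fully open they stand 13 mm farther back than shut.
Start: joints at [-74.072, 2.75, 5.684, 92.934, 0, 82.678], TCP at [207.231, -482.362, 404.712] pointing down, gripper open.
Joint ranges: [-166.93, 166.93], [-56.73, 111.36], [-69.38, 81.34], [-121.58, 131.49], [-85.45, 84.26], [-180, 180]. Speed limits (degrees/s): [159.86, 159.86, 180, 180, 180, 180].

## Interface

Orientations are given as [roll, pitch, yaw] about the fixed x, y, z axes, in that order (R = Rz(yaw) Ry(pitch) Rx(roll)).
In Python, from station import status, cams, job gives the robot as it stands. The module is installed in compiled form; this text tells all that it offers.
- The arm moves only by the shell command python3 -m jog 'ROWS'. ROWS is JSON, a list of rows, each a list of 7 numbers: the opening, from -1 (shut) to 1 (fully open), so that 0 is half open, then the shift along the world's x, y, z in m, then the turn, a rotation vector about the world's x, y, z in rad. In form: [[claw, x, y, z, wx, wy, wz], ...]. A call has 1 to 5 rows; each row is the pose to reach, as a shift and turn from the pose commanded when the call began; what a row does not reach only later rows make up. A row lasts 1/10 s, in which the tool goes at most 50 mm and 8.59 degrees, less where a joint would pass 70% of its speed; a pose out of reach is approached as far as the arm can. A call with a gripper value outside its range is refused whole. The fingers move at their own pace and stop on an object; the grip force is fixed at half the most. Time passes only in rows, so rows that repeat a pose let the fingers close. It gives the time, the measured TCP pose, the force and the opening at its end, in the units of the state.
- status.get_state(): the state, without advancing time (a new reading comes with each control period).
- cams.grab_frame(name): name is "side" or "top" or "wrist"; returns the picture (384x512x3 uint8, blue, green, red); there is no depth.
- cams.camera_model(name): a dict with "fx", "fy", "cx", "cy" (pixels), "T" (4x4, takes a point from camera to world coordinates). Camera axes: x right, y up, looking along -z (the intrinsics and any distortion apply to the point x, -y, -z); pixel columns grow to the right and rows downward; lengths in mm; the calibration is good to about 2 mm. A picture is of the moment at which its call begins: read the wrist's pose just before it. camera_model takes no time and is no camera call; for the wrist camera it gives the pose at the moment of the call.
- job.job_done(): hands the job in, once; it reports no verdict.
Trained networks look in the newest picture that a camera, given by its name, has taken for a name from the list of things; names that differ only in an ending like _2 or _b are one class to them, and where a whole thing is asked for, a point or a joint stands for the part that bears it (a point fixed in the world has none). Each returns a list of dicts, best first, with "p" (0 to 1); they miss things now and then, are a little off and sometimes report something else, mostly with a low value. They report only what shows in the picture. A call takes as long as a camera call. They do not tell look-alikes from the thing itself.
- cams.outline_of(camera, target): "mask" (384x512 bool, what is visible of it).
- cams.place_of(camera, target): "xyz" ([x, y, z] in mm, in world coordinates, good to about 4 mm: a listed point, or the origin of a listed thing).
The state is a dict: "time": time; "joint_pos": joint angles; "joint_vel": joint speeds; "joint_torque": joint torques, N m; "ee_pos": TCP position; "orientation": TCP orientation; "ft_force": force on the tool from outside, world axes, zero at the start; "ft_torque": the same for the moment, N m; "finger_gap": finger opening in mm.
Only numpy, scipy, OpenCV 4.12 (cv2) and the standard library are available. Lean on these libraries where they do the work, as an engineer would, in place of code of your own. Each camera call takes 0.05 s, during which the arm holds its last target.

## Working session

There is one attempt and no reset: what is moved stays moved. The work goes in short steps, Python scripts to look and compute and a shell command to move; the robot and the scene stay as the last step left them, time stands still between calls to the robot, and variables do not carry over. Pictures are saved under pics/ and viewed, and the job is handed in when it is done.

```bash
mkdir -p pics; ls
cat > h.py <<'E'
import numpy as np,cv2
from station import status,cams,job
def st():
    s=status.get_state(); print('t',round(s['time'],2),'pos',np.round(s['ee_pos'],1),'ori',np.round(s['orientation'],1),'F',np.round(s['ft_force'],1),'gap',round(s['finger_gap'],1)); return s
def ray(m,u,v):
    # pixel -> ray
    d=np.array([(u-m['cx'])/m['fx'],-(v-m['cy'])/m['fy'],-1.0]); T=np.array(m['T']); d=T[:3,:3]@d; return T[:3,3],d/np.linalg.norm(d)
def atz(m,u,v,z):
    o,d=ray(m,u,v); return o+d*(z-o[2])/d[2]
def tri(rs):
    A=np.zeros((3,3));b=np.zeros(3)
    for o,d in rs:
        P=np.eye(3)-np.outer(d,d);A+=P;b+=P@o
    x=np.linalg.solve(A,b); return x,[np.linalg.norm((np.eye(3)-np.outer(d,d))@(x-o)) for o,d in rs]
def proj(m,p):
    T=np.array(m['T']); c=T[:3,:3].T@(np.array(p)-T[:3,3]); return np.array([m['cx']+m['fx']*c[0]/-c[2], m['cy']+m['fy']*(-c[1])/-c[2]])
E
python3 - <<'E'
from h import *
st()
for n in ['side','top','wrist']:
    f=cams.grab_frame(n); cv2.imwrite(f'pics/{n}0.png',f)
    m=cams.camera_model(n); print(n,{k:m[k] for k in m if k!='T'}); print(np.round(m['T'],2))
    for t in (['pin_knob','holder_hole','head','head_top'] if n!='wrist' else ['pin_knob','holder_hole']):
        print(n,t,[(round(float(r['p']),2),np.round(r['xyz'],0).tolist()) for r in cams.place_of(n,t)])
st()
E
```

```text
pics
t 0.0 pos [ 207.2 -482.2  403.5] ori [-90.    0.1 -66.8] F [-1.  -0.2  0.7] gap 85.2
side {'fx': 363.7097157863885, 'fy': 363.7097157863885, 'cx': 254.17829509214118, 'cy': 183.48697568354885}
[[-7.3000e-01  4.3000e-01 -5.3000e-01 -3.5100e+01]
 [-6.8000e-01 -4.3000e-01  5.9000e-01  6.2756e+02]
 [ 2.0000e-02  7.9000e-01  6.1000e-01  7.4732e+02]
 [ 0.0000e+00  0.0000e+00  0.0000e+00  1.0000e+00]]
side pin_knob [(0.66, [495.0, -84.0, 122.0]), (0.64, [399.0, -161.0, 92.0]), (0.61, [410.0, -93.0, 93.0])]
side holder_hole [(0.77, [514.0, 161.0, 44.0]), (0.7, [509.0, 324.0, 61.0]), (0.61, [314.0, 211.0, 59.0])]
side head [(0.66, [566.0, -100.0, 1.0])]
side head_top [(0.78, [569.0, -103.0, 51.0])]
top {'fx': 401.4824191312134, 'fy': 401.4824191312134, 'cx': 266.26826260366585, 'cy': 190.83445260183015}
[[-2.00000e-02  9.80000e-01 -1.80000e-01  2.78630e+02]
 [-1.00000e+00 -2.00000e-02 -0.00000e+00  1.34600e+01]
 [-0.00000e+00  1.80000e-01  9.80000e-01  1.36641e+03]
 [ 0.00000e+00  0.00000e+00  0.00000e+00  1.00000e+00]]
top pin_knob [(0.58, [396.0, -158.0, 97.0]), (0.57, [496.0, -85.0, 120.0]), (0.45, [406.0, -93.0, 90.0])]
top holder_hole [(0.8, [316.0, 208.0, 61.0]), (0.74, [674.0, 352.0, 0.0]), (0.73, [512.0, 164.0, 46.0]), (0.65, [512.0, 324.0, 60.0])]
top head [(0.59, [567.0, -97.0, 1.0])]
top head_top []
wrist {'fx': 286.65960843233347, 'fy': 286.65960843233347, 'cx': 258.25493602065774, 'cy': 193.4476704504393}
[[ 3.9000e-01  8.7000e-01  2.9000e-01  2.8282e+02]
 [-9.2000e-01  3.7000e-01  1.3000e-01 -4.5050e+02]
 [ 0.0000e+00 -3.2000e-01  9.5000e-01  3.7409e+02]
 [ 0.0000e+00  0.0000e+00  0.0000e+00  1.0000e+00]]
wrist pin_knob []
wrist holder_hole []
t 0.65 pos [ 207.2 -482.4  404.8] ori [-90.   -0.  -66.8] F [ 0.4 -0.1  0.1] gap 85.5
```

View images.

View pics/side0.png

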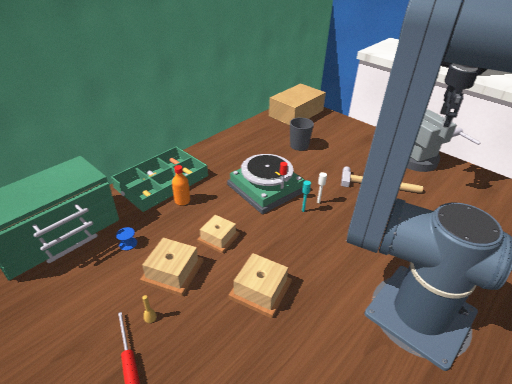

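View pics/top0.png

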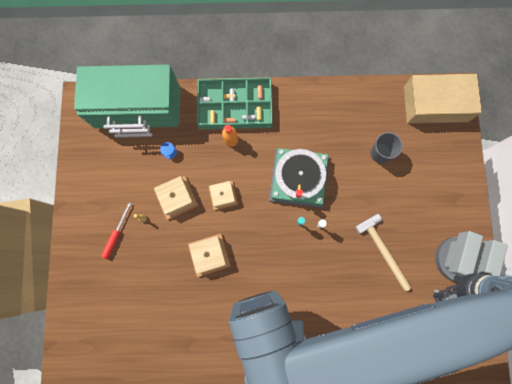

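View pics/wrist0.png

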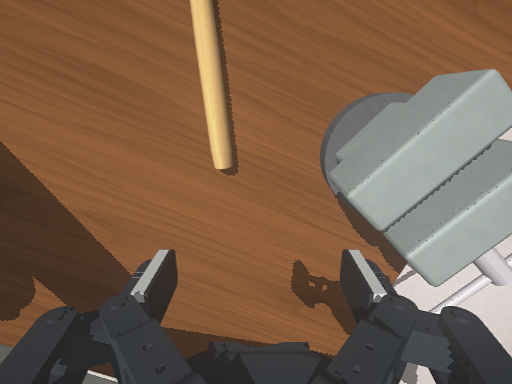

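The side and top pictures agree on all the parts:

| Part | World position (mm) | Pixel |
|---|---|---|
| Red pin | about (495, -84, 121) | side (283,168), top (299,192) |
| Head | about (567, -99) | – |
| Small holder | about (513, 162, 45) | side (218,228), top (222,194) |

The turquoise and white look-alikes stand at x of about 400. I'll move over the pin next.

```bash
python3 -m jog '[[1,0.028,0.039,0,0,0,0],[1,0.056,0.078,0,0,0,0],[1,0.084,0.117,0,0,0,0],[1,0.112,0.156,0,0,0,0],[1,0.140,0.195,0,0,0,0]]'; python3 -m jog '[[1,0.028,0.039,0,0,0,0],[1,0.056,0.078,0,0,0,0],[1,0.084,0.117,0,0,0,0],[1,0.112,0.156,0,0,0,0],[1,0.120,0.170,0,0,0,0]]';  python3 - <<'E'
from h import *
s=st();print(np.round(s['joint_pos'],1))
m=cams.camera_model('wrist');f=cams.grab_frame('wrist'); cv2.imwrite('pics/w1.png',f)
for t in ['pin_knob','head_top']:
  print(t,[(round(float(r['p']),2),np.round(r['xyz'],1).tolist(),np.round(proj(m,r['xyz']))) for r in cams.place_of('wrist',t)])
import pickle;pickle.dump((m,f),open('w1.pkl','wb'))
E
```

```text
time: 1.15
ee_pos: [347.9, -285.8, 404.9]
orientation: [-90.0, -0.1, -66.8]
ft_force: [1.4, -0.6, 0.1]
finger_gap: 85.6
time: 1.65
ee_pos: [468.9, -114.0, 404.7]
orientation: [-89.9, 0.0, -66.5]
ft_force: [-0.2, -0.4, -0.1]
finger_gap: 85.2
t 1.65 pos [ 468.9 -114.   404.7] ori [-89.9   0.  -66.5] F [-0.2 -0.4 -0.1] gap 85.2
[-2.170e+01 -3.600e+00 -6.000e-01  9.290e+01  1.000e-01  1.348e+02]
pin_knob [(0.88, [410.4, -91.6, 92.5], array([217., 222.])), (0.7, [498.1, -86.2, 118.3], array([242., 149.])), (0.63, [398.5, -159.5, 94.1], array([270., 254.]))]
head_top [(0.73, [565.9, -101.6, 2.1], array([280.,  87.]))]
```

View pics/w1.png

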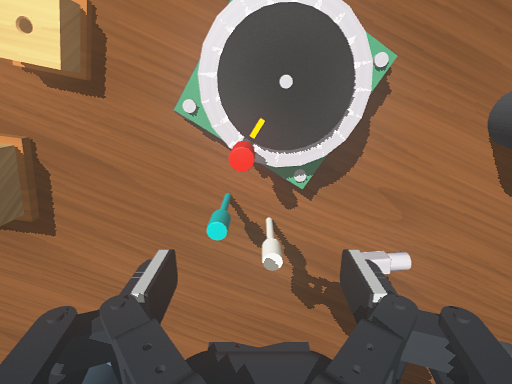

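```bash
python3 -m jog '[[1,0.026,0.028,0,0,0,0],[1,0.026,0.028,0,0,0,0]]';  python3 - <<'E'
from h import *
s=st()
m=cams.camera_model('wrist');f=cams.grab_frame('wrist'); cv2.imwrite('pics/w2.png',f)
print([(round(float(r['p']),2),np.round(r['xyz'],1).tolist(),np.round(proj(m,r['xyz']))) for r in cams.place_of('wrist','pin_knob')])
import pickle
m1,f1=pickle.load(open('w1.pkl','rb'))
ms=[(m1,f1),(m,f)]+[(cams.camera_model(n),cv2.imread(f'pics/{n}0.png')) for n in ['side','top']]
rs=[]
for mm,ff in ms:
    h=cv2.cvtColor(ff,cv2.COLOR_BGR2HSV)
    msk=(((h[...,0]<5)|(h[...,0]>174))&(h[...,1]>170)&(h[...,2]>70)).astype(np.uint8)
    n,l,s,c=cv2.connectedComponentsWithStats(msk)
    e=proj(mm,[496,-85,121]); i=min(range(1,n),key=lambda i:np.hypot(*(c[i]-e))-0.05*s[i,4] if s[i,4]>20 else 1e9)
    x,y,w,hh,a=s[i]; print(e.round(),s[i],c[i].round(1)); rs.append(ray(mm,x+(w-1)/2,y+(hh-1)/2))
for sel in ([0,1],[2,3],[0,1,2,3]):
    x,r=tri([rs[i] for i in sel]); print(sel,x.round(1),np.round(r,1))
E
```

```text
time: 2.0
ee_pos: [494.2, -88.8, 404.4]
orientation: [-89.9, 0.0, -66.7]
ft_force: [-0.8, -0.8, 0.1]
finger_gap: 85.6
t 2.0 pos [494.2 -88.8 404.4] ori [-89.9   0.  -66.7] F [-0.8 -0.8  0.1] gap 85.6
[(0.95, [406.7, -93.3, 93.1], array([231., 253.])), (0.78, [494.9, -85.0, 121.1], array([254., 188.])), (0.58, [400.5, -158.1, 93.0], array([281., 277.]))]
[240. 151.] [228 141  26  31 580] [241.2 156.6]
[255. 187.] [245 176  25  33 628] [256.5 192.2]
[282. 169.] [280 162   7  13  82] [282.8 167.8]
[298. 192.] [102 232  18  27 118] [111.6 245.5]
[0, 1] [494.2 -87.2 128.9] [0.6 0.6]
[2, 3] [267.9 325.7 473.1] [65.9 65.9]
[0, 1, 2, 3] [447.   76.8 349.2] [183.2 177.9 109.4 332.4]
```

The wrist views put the red knob at pixel (241,157), then (256,192). That triangulates to about (495,-86), and the network gives z=121, so it matches the text. I'll descend.

```bash
python3 -m jog '[[0.2,0.002,0.003,-0.04,0,0,0],[0.2,0.002,0.003,-0.08,0,0,0],[0.2,0.002,0.003,-0.105,0,0,0],[0.2,0.002,0.003,-0.120,0,0,0],[0.2,0.002,0.003,-0.129,0,0,0]]';python3 - <<'E'
from h import *
s=st()
for n in ['wrist','side']:
  f=cams.grab_frame(n); cv2.imwrite(f'pics/{n}3.png',f if n=='wrist' else cv2.resize(f[100:260,180:380],None,fx=3,fy=3))
E
```

```text
time: 2.6
ee_pos: [493.8, -87.5, 273.8]
orientation: [-90.2, 0.1, -66.9]
ft_force: [-0.0, 1.1, 0.1]
finger_gap: 51.4
t 2.6 pos [493.8 -87.5 273.8] ori [-90.2   0.1 -66.9] F [-0.   1.1  0.1] gap 51.4
```

View pics/wrist3.png

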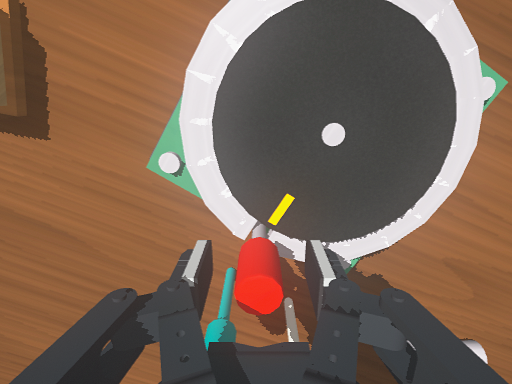

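View pics/side3.png

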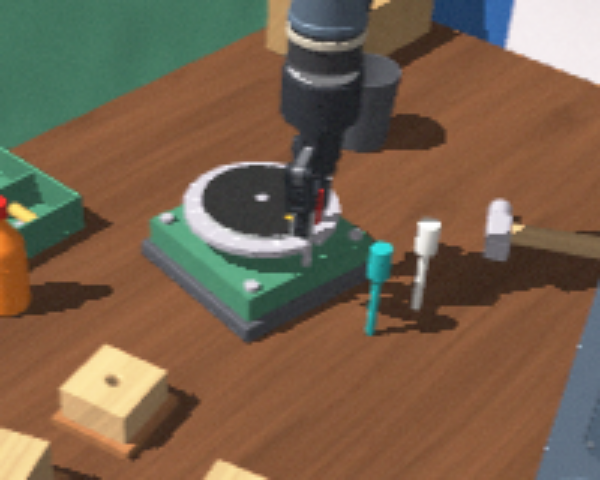

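The knob (wrist pixel about (259,275)) is centred between the pads, and the tips clear the flange. I'll close.

```bash
python3 -m jog '[[-0.3,0,0,0,0,0,0],[-0.7,0,0,0,0,0,0],[-1,0,0,0,0,0,0],[-1,0,0,0,0,0,0],[-1,0,0,0,0,0,0]]';python3 -m jog '[[-1,0,0,0,0,0,0],[-1,0,0,0,0,0,0]]'
```

```text
time: 3.2
ee_pos: [495.8, -86.6, 277.4]
orientation: [-89.9, -0.1, -66.7]
ft_force: [-0.3, -0.1, 6.1]
finger_gap: 21.0
time: 3.4
ee_pos: [495.8, -86.5, 277.4]
orientation: [-89.9, -0.1, -66.7]
ft_force: [-0.7, -0.7, 5.0]
finger_gap: 20.6
```

```bash
python3 -m jog '[[-1,0,0,0.006,0,0,0],[-1,0,0,0.014,0,0,0],[-1,0,0,0.022,0,0,0],[-1,0,0,0.032,0,0,0],[-1,0,0,0.042,0,0,0]]';python3 -m jog '[[-1,0,0,0.02,0,0,0],[-1,0,0,0.04,0,0,0],[-1,0,0,0.06,0,0,0],[-1,0,0,0.06,0,0,0]]'
python3 - <<'E'
from h import *
s=st()
for n in ['wrist','side']:
  f=cams.grab_frame(n); cv2.imwrite(f'pics/{n}4.png',f if n=='wrist' else cv2.resize(f[100:260,180:380],None,fx=3,fy=3))
for n in ['wrist','side','top']:
  if n=='top': cams.grab_frame('top')
  print(n,[(round(float(r['p']),2),np.round(r['xyz'],1).tolist()) for r in cams.place_of(n,'pin_knob')])
E
```

```text
time: 3.9
ee_pos: [495.0, -86.2, 318.5]
orientation: [-90.0, 0.0, -66.7]
ft_force: [-0.2, -0.4, -1.2]
finger_gap: 20.7
time: 4.3
ee_pos: [495.9, -86.5, 381.7]
orientation: [-89.7, -0.2, -66.7]
ft_force: [0.6, -0.3, -0.2]
finger_gap: 20.8
t 4.3 pos [495.9 -86.5 381.7] ori [-89.7  -0.2 -66.7] F [ 0.6 -0.3 -0.2] gap 20.8
wrist [(0.71, [496.1, -85.4, 223.2])]
side [(0.54, [408.1, -92.9, 94.0]), (0.49, [397.5, -165.1, 89.7]), (0.46, [653.3, -391.3, -3.3]), (0.38, [494.7, -85.6, 224.4]), (0.16, [565.6, -103.2, 51.4])]
top []
```

View pics/wrist4.png

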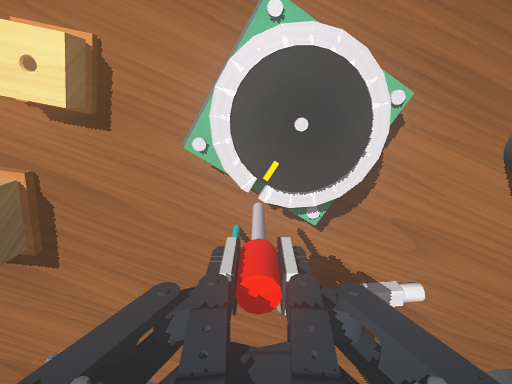

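View pics/side4.png

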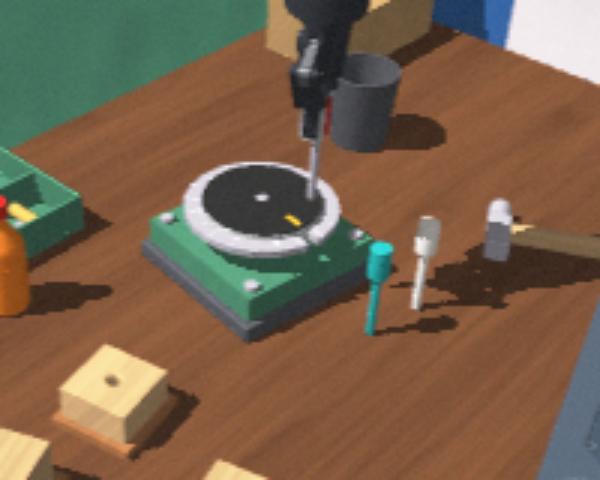

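The pin is out, hanging straight in the jaws with the knob at z of about 223. The notch and dash are at wrist pixel (268,180). I'll move toward the small holder, turning the wrist 20° to keep joint 6 off its limit.

```bash
python3 -m jog '[[-1,0.003,0.04,0,0,0,0.07],[-1,0.006,0.08,0,0,0,0.14],[-1,0.010,0.12,0,0,0,0.21],[-1,0.014,0.16,0,0,0,0.28],[-1,0.017,0.195,0,0,0,0.35]]';python3 -m jog '[[-1,0,0,0,0,0,0],[-1,0,0,0,0,0,0]]';  python3 - <<'E'
from h import *
import pickle
s=st();print(s['joint_pos'])
m=cams.camera_model('wrist');f=cams.grab_frame('wrist'); cv2.imwrite('pics/w5.png',f)
pickle.dump((m,f),open('w5.pkl','wb'))
print([(round(float(r['p']),2),np.round(r['xyz'],1).tolist(),np.round(proj(m,r['xyz']))) for r in cams.place_of('wrist','holder_hole')])
E
```

```text
time: 5.1
ee_pos: [511.9, 110.5, 376.5]
orientation: [-90.1, 0.1, -46.5]
ft_force: [-0.0, -1.0, -0.7]
finger_gap: 20.6
time: 5.3
ee_pos: [511.9, 109.3, 376.6]
orientation: [-90.1, 0.0, -46.6]
ft_force: [-0.4, -1.8, -1.1]
finger_gap: 20.7
t 5.3 pos [511.9 109.3 376.6] ori [-90.1   0.  -46.6] F [-0.4 -1.8 -1.1] gap 20.7
[ 4.71673143e+00  2.31720895e+00  2.03503033e+00  8.98407068e+01
 -4.00759882e-02  1.41329285e+02]
[(0.87, [509.1, 163.6, 45.2], array([219., 143.])), (0.65, [507.6, 324.0, 62.2], array([75., 20.])), (0.57, [313.7, 211.5, 63.1], array([ 69., 244.])), (0.29, [511.2, 108.1, 220.3], array([259., 269.]))]
```

View pics/w5.png

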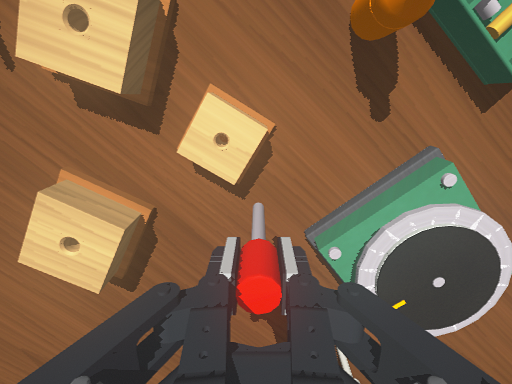

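The smallest holder's hole is at (221,139); the larger holders are at (77,17) and (70,243). Next a second view from nearer.

```bash
python3 -m jog '[[-1,0,0.025,0,0,0,0],[-1,0,0.045,0,0,0,0],[-1,0,0.045,0,0,0,0],[-1,0,0.045,0,0,0,0]]';  python3 - <<'E'
from h import *
import pickle
s=st()
m=cams.camera_model('wrist');f=cams.grab_frame('wrist'); cv2.imwrite('pics/w6.png',f)
m1,f1=pickle.load(open('w5.pkl','rb')); pickle.dump((m,f),open('w6.pkl','wb'))
print([(round(float(r['p']),2),np.round(r['xyz'],1).tolist(),np.round(proj(m,r['xyz']))) for r in cams.place_of('wrist','holder_hole')][:1])
fs={'w5':(m1,f1),'w6':(m,f)}
for n in ['side','top']: fs[n]=(cams.camera_model(n),cv2.imread(f'pics/{n}0.png'))
rs={}
for k,(mm,ff) in fs.items():
    e=proj(mm,[511,163,45]); g=cv2.cvtColor(ff,cv2.COLOR_BGR2GRAY).astype(float)
    R=14 if k[0]=='w' else 6
    x0,y0=np.round(e).astype(int); p=g[y0-R:y0+R+1,x0-R:x0+R+1]
    thr=np.median(p)*0.7; w=np.clip(thr-p,0,None)
    n,l,s_,c=cv2.connectedComponentsWithStats((w>0).astype(np.uint8)); 
    i=1+np.argmin([np.hypot(*(c[j]-R))-s_[j,4]*.05 for j in range(1,n)]); 
    u,v=c[i]+[x0-R,y0-R]; print(k,e.round(1),round(u,1),round(v,1),s_[i,4],'at z45',atz(mm,u,v,45).round(1)); rs[k]=ray(mm,u,v)
x,r=tri([rs['w5'],rs['w6']]);print('w',x.round(1),np.round(r,1))
x,r=tri(list(rs.values()));print('all',x.round(1),np.round(r,1))
E
```

```text
time: 5.8
ee_pos: [512.3, 152.6, 377.5]
orientation: [-90.1, -0.0, -46.8]
ft_force: [0.2, -1.9, -0.1]
finger_gap: 20.3
t 5.8 pos [512.3 152.6 377.5] ori [-90.1  -0.  -46.8] F [ 0.2 -1.9 -0.1] gap 20.3
[(0.92, [509.7, 164.6, 45.2], array([248., 170.]))]
w5 [220.2 141.9] 221.1 138.6 130 at z45 [514.2 164.6  45. ]
w6 [250. 170.] 250.2 166.5 101 at z45 [514.  165.5  45. ]
side [218.1 227. ] 216.9 226.8 9 at z45 [514.1 164.5  45. ]
top [221.8 193.6] 221.1 193.1 8 at z45 [512.6 165.4  45. ]
w [512.8 164.6  38.2] [0.1 0.1]
all [513.6 165.1  44.9] [0.7 0.6 0.5 1.1]
```

View pics/w6.png

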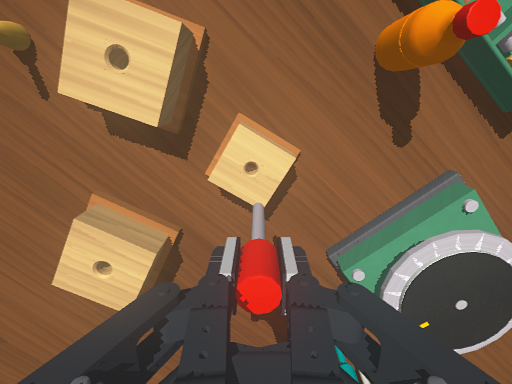

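Run:
```python
from h import *
import pickle
m,f=pickle.load(open('w6.pkl','rb'))
for z in (128.5,): print(proj(m,[512.3,152.6,z]),proj(m,[512.3,152.6,z+40]))
c=f[190:245,230:290]; cv2.imwrite('pics/w6c.png',cv2.resize(c,None,fx=9,fy=9,interpolation=cv2.INTER_NEAREST))
```

```text
[257.76370603 202.4806768 ] [257.69356482 223.10985922]
```

View pics/w6c.png

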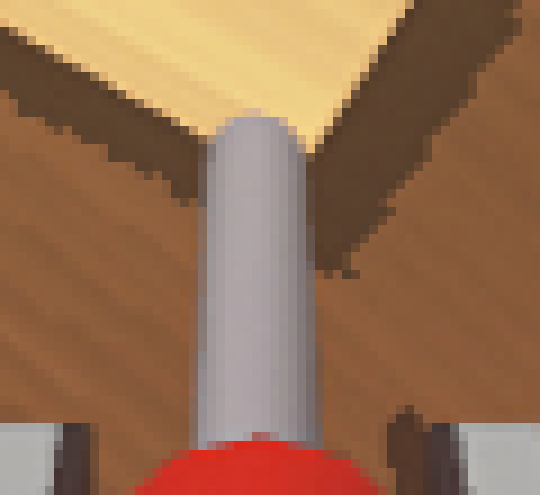

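Run:
```python
from h import *
import pickle
m,f=pickle.load(open('w6.pkl','rb'))
P=np.array([512.3,152.6]); a=np.radians(-46.8)
def circ(z,r,off=(0,0)): 
    return np.array([proj(m,[P[0]+off[0]+r*np.cos(t),P[1]+off[1]+r*np.sin(t),z]) for t in np.linspace(0,6.28,40)]).round().astype(int)
g=f.copy()
for z,r in ((377.5-155+18,11),(377.5-155-18,11),(128.5,4.5)):
    cv2.polylines(g,[circ(z,r)],True,(255,255,0),1)
cv2.imwrite('pics/w6d.png',cv2.resize(g[180:330,180:340],None,fx=4,fy=4,interpolation=cv2.INTER_NEAREST))
```

```text
(no output)
```

View pics/w6d.png

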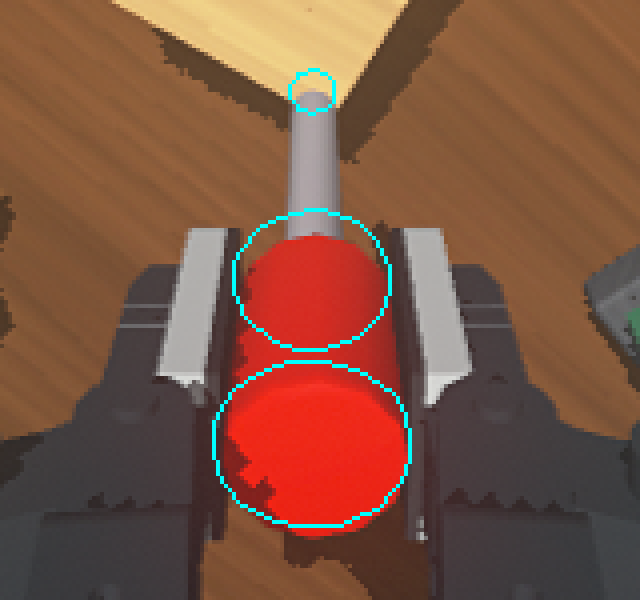

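The pin appears about 3 mm nearer the robot than the nominal tool axis. I'll go to just above the hole and compare foot and hole directly.

```bash
python3 -m jog '[[-1,0.0035,0.0135,0,0,0,0],[-1,0.0035,0.0135,-0.03,0,0,0],[-1,0.0035,0.0135,-0.055,0,0,0],[-1,0.0035,0.0135,-0.063,0,0,0],[-1,0.0035,0.0135,-0.063,0,0,0]]'; python3 -m jog '[[-1,0,0,0,0,0,0],[-1,0,0,0,0,0,0]]';  python3 - <<'E'
from h import *
import pickle
s=st()
m=cams.camera_model('wrist');f=cams.grab_frame('wrist')
pickle.dump((m,f),open('w7.pkl','wb'))
h=proj(m,[513.7,164.9,45]);print(h, proj(m,[*s['ee_pos'][:2],s['ee_pos'][2]-249]))
x,y=np.round(h).astype(int)
cv2.imwrite('pics/w7.png',cv2.resize(f[120:270,180:340],None,fx=4,fy=4,interpolation=cv2.INTER_NEAREST))
f=cams.grab_frame('side');m=cams.camera_model('side'); cv2.imwrite('pics/s7.png',cv2.resize(f[165:245,165:265],None,fx=7,fy=7,interpolation=cv2.INTER_NEAREST)); cv2.imwrite('pics/s7f.png',f)
print(proj(m,[513.7,164.9,45]),proj(m,[*s['ee_pos'][:2],s['ee_pos'][2]-249]),[ (r['p'],r['xyz']) for r in cams.place_of('side','pin_knob')])
E
```

```text
time: 6.4
ee_pos: [515.2, 167.2, 313.0]
orientation: [-90.2, 0.1, -46.7]
ft_force: [-0.1, -0.5, -0.4]
finger_gap: 20.7
time: 6.6
ee_pos: [516.4, 167.2, 316.6]
orientation: [-89.8, -0.1, -46.7]
ft_force: [0.0, 0.2, -1.0]
finger_gap: 20.6
t 6.6 pos [516.4 167.2 316.6] ori [-89.8  -0.1 -46.7] F [ 0.   0.2 -1. ] gap 20.6
[257.31217166 198.39194001] [257.41876615 203.54314376]
[216.87860076 226.90853759] [215.22590956 220.82606164] [(0.64, [399.7, -161.1, 90.6]), (0.5, [406.4, -93.2, 94.7]), (0.38, [515.9, 167.0, 163.2])]
```

View pics/w7.png

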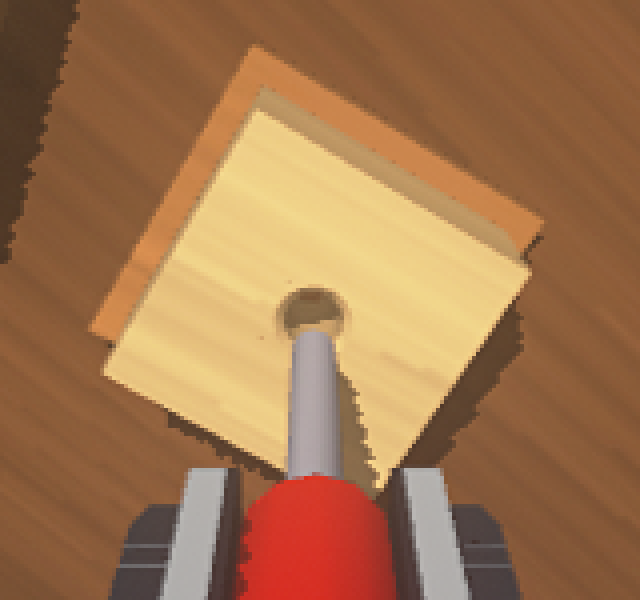

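View pics/s7.png

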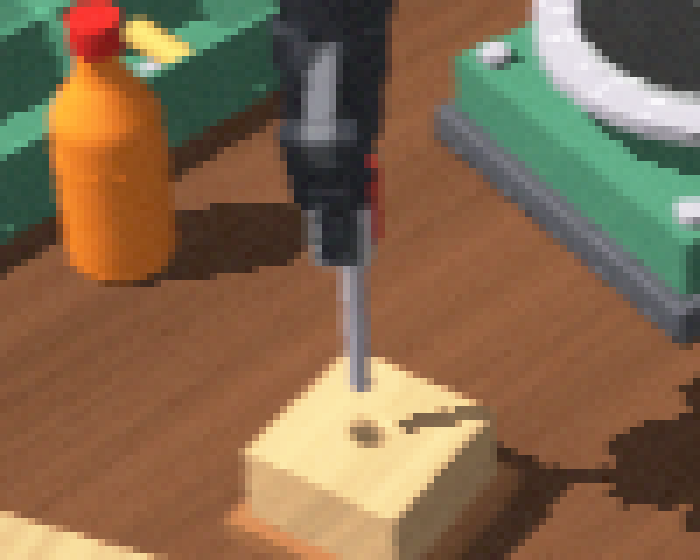

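Run:
```python
from h import *
import pickle
m,f=pickle.load(open('w7.pkl','rb')); ms=cams.camera_model('side')
foot=tri([ray(m,258.7,207.3),ray(ms,216.4,220.0)]); hole=tri([ray(m,258.2,198.6),ray(ms,217.2,226.8)])
print(foot,hole,foot[0]-hole[0])
```

```text
(array([515.08105613, 164.43300186,  69.3753356 ]), [np.float64(0.2996601412482343), np.float64(0.29966014124834256)]) (array([513.86051696, 163.84815844,  44.42211452]), [np.float64(0.20646498180743766), np.float64(0.20646498180745987)]) [ 1.22053917  0.58484342 24.95322108]
```

```bash
python3 -m jog '[[-1,-0.001,-0.0005,-0.01,0,0,0],[-1,-0.001,-0.0005,-0.02,0,0,0],[-1,-0.001,-0.0005,-0.02,0,0,0],[-1,-0.001,-0.0005,-0.02,0,0,0]]';  python3 - <<'E'
from h import *
import pickle
s=st()
m=cams.camera_model('wrist');f=cams.grab_frame('wrist')
pickle.dump((m,f),open('w8.pkl','wb'))
cv2.imwrite('pics/w8.png',cv2.resize(f[140:260,200:320],None,fx=5,fy=5,interpolation=cv2.INTER_NEAREST))
f=cams.grab_frame('side'); cv2.imwrite('pics/s8.png',cv2.resize(f[185:245,185:255],None,fx=8,fy=8,interpolation=cv2.INTER_NEAREST))
E
```

```text
time: 7.15
ee_pos: [514.3, 166.6, 293.5]
orientation: [-90.1, 0.1, -46.7]
ft_force: [0.4, 0.2, -0.3]
finger_gap: 20.5
t 7.15 pos [514.3 166.6 293.5] ori [-90.1   0.1 -46.7] F [ 0.4  0.2 -0.3] gap 20.5
```

View pics/w8.png

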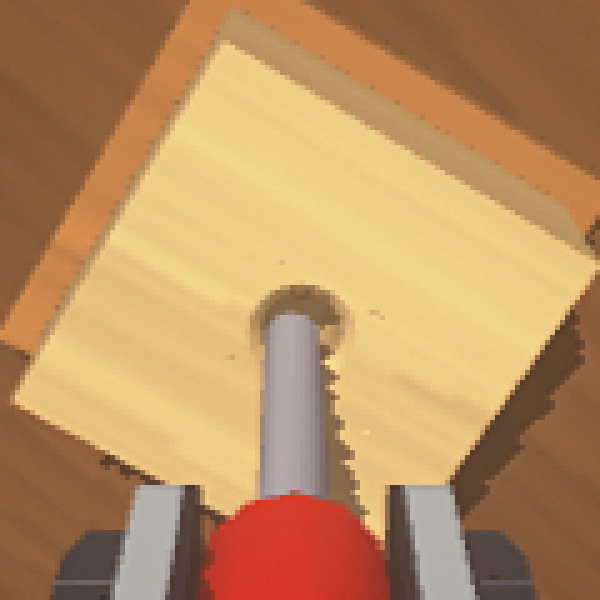

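View pics/s8.png

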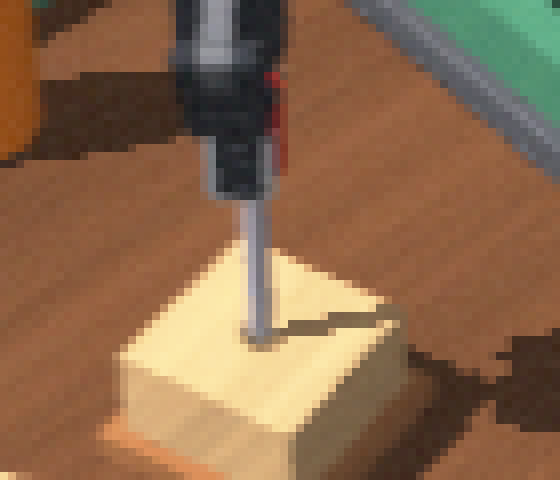

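In the wrist view the foot is over the hole but about 1.3 mm left of centre (hole at zoom pixel (300,324), pin at x=292). I'll nudge it and insert.

```bash
python3 -m jog '[[-1,0.0008,-0.0009,0,0,0,0],[-1,0.0008,-0.0009,-0.003,0,0,0],[-1,0.0008,-0.0009,-0.006,0,0,0],[-1,0.0008,-0.0009,-0.009,0,0,0],[-1,0.0008,-0.0009,-0.012,0,0,0]]'; python3 -m jog '[[-1,0,0,-0.003,0,0,0],[-1,0,0,-0.006,0,0,0]]'
```

```text
time: 7.75
ee_pos: [515.4, 165.7, 282.3]
orientation: [-90.0, 0.0, -46.7]
ft_force: [0.5, 0.6, -0.3]
finger_gap: 20.2
time: 7.95
ee_pos: [515.5, 165.7, 276.3]
orientation: [-90.0, 0.0, -46.7]
ft_force: [0.5, -0.5, -0.9]
finger_gap: 20.2
```

```bash
python3 -m jog '[[-1,0,0,-0.004,0,0,0],[-1,0,0,-0.008,0,0,0],[-1,0,0,-0.011,0,0,0],[-1,0,0,-0.014,0,0,0]]'
python3 - <<'E'
from h import *
s=st()
f=cams.grab_frame('side'); cv2.imwrite('pics/s9.png',cv2.resize(f[165:245,175:265],None,fx=7,fy=7,interpolation=cv2.INTER_NEAREST))
E
```

```text
time: 8.35
ee_pos: [515.5, 165.8, 262.4]
orientation: [-90.0, 0.0, -46.7]
ft_force: [0.2, 0.0, -0.9]
finger_gap: 20.8
t 8.35 pos [515.5 165.8 262.4] ori [-90.    0.  -46.7] F [ 0.2  0.  -0.9] gap 20.8
```

View pics/s9.png

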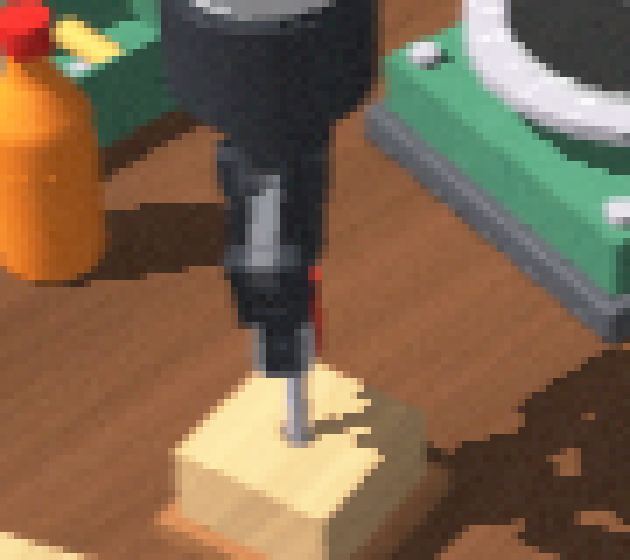

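The pin is in the hole (about 28 mm deep) with no force showing. I'll lower it until it touches bottom.

```bash
python3 -m jog '[[-1,0,0,-0.002,0,0,0],[-1,0,0,-0.004,0,0,0],[-1,0,0,-0.005,0,0,0]]'; python3 -m jog '[[-1,0,0,-0.001,0,0,0],[-1,0,0,-0.001,0,0,0]]'
```

```text
time: 8.7
ee_pos: [515.8, 165.9, 259.4]
orientation: [-89.9, -0.0, -46.7]
ft_force: [-2.7, -0.2, 7.7]
finger_gap: 20.7
time: 8.9
ee_pos: [515.8, 165.9, 259.4]
orientation: [-89.9, -0.1, -46.7]
ft_force: [-2.8, -0.4, 7.3]
finger_gap: 20.5
```

```bash
python3 -m jog '[[-0.3,0,0,0.001,0,0,0],[0,0,0,0.001,0,0,0],[0.3,0,0,0.001,0,0,0],[0.3,0,0,0.001,0,0,0]]'; python3 -m jog '[[0.3,0,0,0.01,0,0,0],[0.3,0,0,0.03,0,0,0],[0.3,0,0,0.06,0,0,0],[0.3,0,0,0.10,0,0,0],[0.3,0,0,0.10,0,0,0]]';python3 - <<'E'
from h import *
s=st()
f=cams.grab_frame('side'); cv2.imwrite('pics/s10.png',cv2.resize(f[145:245,155:275],None,fx=6,fy=6,interpolation=cv2.INTER_NEAREST))
print([(round(float(r['p']),2),np.round(r['xyz'],1).tolist()) for r in cams.place_of('side','pin_knob')])
m=cams.camera_model('wrist');f=cams.grab_frame('wrist'); cv2.imwrite('pics/w10.png',f)
print([(round(float(r['p']),2),np.round(r['xyz'],1).tolist()) for r in cams.place_of('wrist','pin_knob')])
E
```

```text
time: 9.3
ee_pos: [515.4, 165.7, 257.3]
orientation: [-90.0, 0.0, -46.7]
ft_force: [0.5, -0.3, -0.8]
finger_gap: 55.2
time: 9.8
ee_pos: [517.0, 166.0, 365.3]
orientation: [-89.4, -0.4, -46.7]
ft_force: [1.6, 0.3, -0.3]
finger_gap: 55.3
t 9.8 pos [517.  166.  365.3] ori [-89.4  -0.4 -46.7] F [ 1.6  0.3 -0.3] gap 55.3
[(0.62, [411.3, -94.3, 90.3]), (0.53, [512.3, 168.8, 105.7]), (0.53, [399.2, -162.4, 93.3])]
[(0.77, [515.7, 164.7, 101.4])]
```

View pics/s10.png

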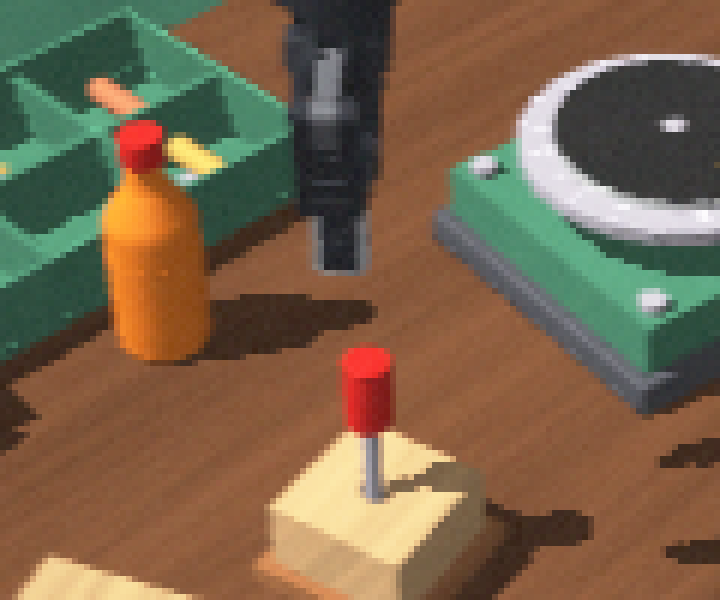

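View pics/w10.png

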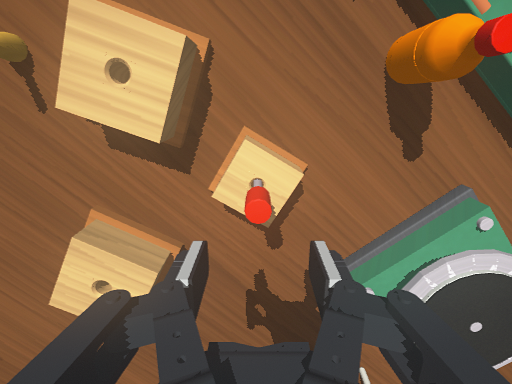

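The pin stands home in the small holder: the side network puts the knob at z 105.7 and the wrist network at 101.4, against the expected 104. Next I'll locate the rotor axis.

Run:
```python
from h import *
import pickle
L=[]
def hub(f,m):
    e=proj(m,[567,-100,84]); g=cv2.cvtColor(f,cv2.COLOR_BGR2GRAY); R=16 if f is not S and f is not T else 8
    x,y=np.round(e).astype(int); p=(g[y-R:y+R+1,x-R:x+R+1]>120).astype(np.uint8)
    n,l,s,c=cv2.connectedComponentsWithStats(p); i=1+np.argmin([np.hypot(*(c[j]-R)) for j in range(1,n)])
    return c[i]+[x-R,y-R],s[i,4]
S=cv2.imread('pics/side0.png');T=cv2.imread('pics/top0.png');
S2=cv2.imread('pics/s7f.png')
V=[pickle.load(open(k+'.pkl','rb')) for k in ('w1','w5','w6')]+[(cams.camera_model('side'),S),(cams.camera_model('top'),T)]
rs=[]
for m,f in V:
    (u,v),a=hub(f,m); print(round(u,1),round(v,1),a,atz(m,u,v,86).round(1)); rs.append(ray(m,u,v))
for sel in ([0,1,2],[3,4],[0,1,2,3,4]):
    x,r=tri([rs[i] for i in sel]);print(sel,x.round(1),np.round(r,1))
```

```text
285.7 81.2 155 [567.3 -99.6  86. ]
438.5 281.7 94 [ 566.8 -103.9   86. ]
461.0 304.5 85 [ 566.6 -104.6   86. ]
266.8 165.4 9 [ 573.7 -105.9   86. ]
300.3 172.6 19 [567.6 -97.9  86. ]
[0, 1, 2] [566.8 -99.3  90.4] [0.1 0.1 0.2]
[3, 4] [566.1 -97.1  94. ] [0.3 0.3]
[0, 1, 2, 3, 4] [566.8 -98.1  92.1] [1.1 0.4 0.5 1.  0.9]
```

```bash
python3 -m jog '[[0,0.010,-0.044,0,0,0,0],[-0.5,0.021,-0.088,0,0,0,0],[-1,0.031,-0.132,0,0,0,0],[-1,0.042,-0.176,0,0,0,0],[-1,0.052,-0.2195,0,0,0,0]]'; python3 -m jog '[[-1,0,0,-0.03,0,0,0],[-1,0,0,-0.05,0,0,0],[-1,0,0,-0.07,0,0,0],[-1,0,0,-0.079,0,0,0],[-1,0,0,-0.079,0,0,0]]';python3 -m jog '[[-1,0,0,0,0,0,0],[-1,0,0,0,0,0,0]]';python3 - <<'E'
from h import *
s=st()
f=cams.grab_frame('side'); cv2.imwrite('pics/s11.png',cv2.resize(f[105:225,205:325],None,fx=5,fy=5,interpolation=cv2.INTER_NEAREST))
f=cams.grab_frame('wrist'); cv2.imwrite('pics/w11.png',f)
E
```

```text
time: 10.5
ee_pos: [567.2, -55.4, 355.6]
orientation: [-90.1, 0.2, -46.7]
ft_force: [0.5, 0.2, -0.4]
finger_gap: -0.1
time: 11.0
ee_pos: [566.2, -53.5, 275.5]
orientation: [-90.2, 0.3, -46.7]
ft_force: [0.4, -0.7, -0.5]
finger_gap: -0.1
time: 11.2
ee_pos: [568.0, -53.7, 280.0]
orientation: [-89.9, -0.1, -46.7]
ft_force: [0.4, 0.2, 1.0]
finger_gap: -0.1
t 11.2 pos [568.  -53.7 280. ] ori [-89.9  -0.1 -46.7] F [0.4 0.2 1. ] gap -0.1
```

View pics/s11.png

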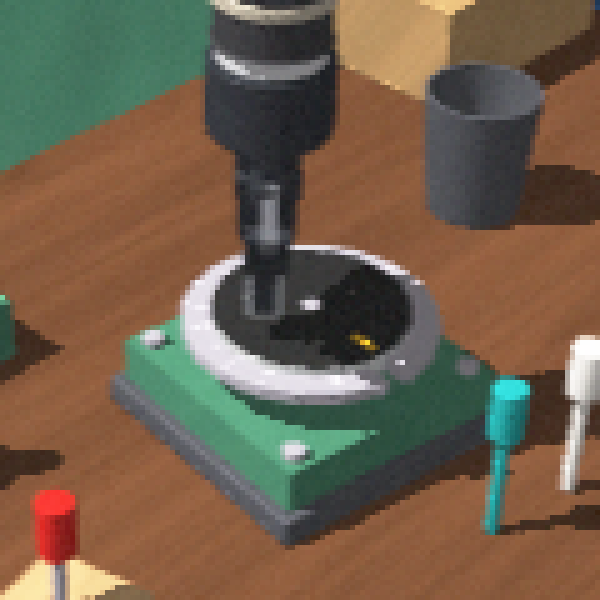

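View pics/w11.png

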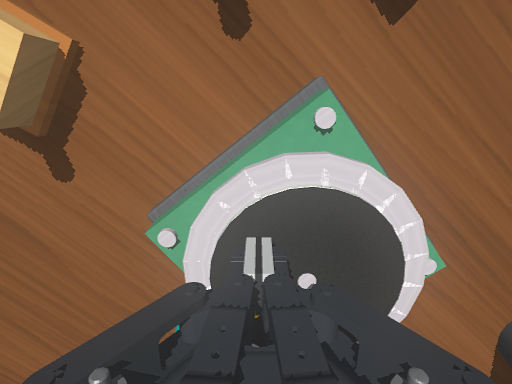

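```bash
python3 -m jog '[[-1,0,0,-0.002,0,0,0],[-1,0,0,-0.004,0,0,0],[-1,0,0,-0.006,0,0,0],[-1,0,0,-0.008,0,0,0],[-1,0,0,-0.009,0,0,0]]';python3 -m jog '[[-1,0,0,0,0,0,0],[-1,0,0,-0.001,0,0,0],[-1,0,0,-0.002,0,0,0]]'
```

```text
time: 11.8
ee_pos: [567.4, -53.8, 269.2]
orientation: [-90.0, 0.0, -46.7]
ft_force: [-0.5, 0.3, -0.7]
finger_gap: -0.2
time: 12.1
ee_pos: [567.6, -53.8, 267.7]
orientation: [-90.0, -0.0, -46.7]
ft_force: [0.0, -0.3, -0.1]
finger_gap: 0.4
```

```bash
python3 -m jog '[[-1,0,0,-0.001,0,0,0],[-1,0,0,-0.0015,0,0,0],[-1,0,0,-0.0015,0,0,0]]'
```

```text
time: 12.4
ee_pos: [567.5, -53.7, 266.1]
orientation: [-90.0, 0.0, -46.7]
ft_force: [0.4, -0.8, 0.2]
finger_gap: -0.0
```

```bash
python3 -m jog '[[-1,0,0,-0.001,0,0,0],[-1,0,0,-0.0015,0,0,0],[-1,0,0,-0.0015,0,0,0]]'
```

```text
time: 12.7
ee_pos: [567.5, -53.8, 264.6]
orientation: [-90.0, 0.0, -46.7]
ft_force: [-0.8, -1.1, 0.1]
finger_gap: 0.1
```

```bash
python3 -m jog '[[-1,0,0,-0.0007,0,0,0],[-1,0,0,-0.0014,0,0,0],[-1,0,0,-0.0014,0,0,0]]'
```

```text
time: 13.0
ee_pos: [567.6, -53.8, 263.3]
orientation: [-90.0, -0.0, -46.7]
ft_force: [-0.2, -0.6, 0.1]
finger_gap: -0.0
```

No contact yet, with the tip at 90.3. I'll keep feeling downward.

```bash
python3 -m jog '[[-1,0,0,-0.0007,0,0,0],[-1,0,0,-0.0014,0,0,0],[-1,0,0,-0.0014,0,0,0]]'
```

```text
time: 13.3
ee_pos: [567.6, -53.7, 262.4]
orientation: [-90.0, -0.0, -46.7]
ft_force: [-0.8, 1.3, 3.2]
finger_gap: 0.4
```

```bash
python3 -m jog '[[-1,0,0,-0.0007,0,0,0],[-1,0,0,-0.0014,0,0,0],[-1,0,0,-0.0014,0,0,0]]'
```

```text
time: 13.6
ee_pos: [567.6, -53.6, 261.3]
orientation: [-90.0, -0.0, -46.7]
ft_force: [-1.0, 1.9, 5.8]
finger_gap: 0.0
```

Contact at TCP z of about 262.5, so the rubber is at about 89.5, inside the stated 78 to 94. The press is 5.8 N. I'll work out the circle steps.

Run:
```python
import numpy as np
for t0 in range(90,450,30):
    a=np.radians(t0); print(t0%360,[[round(0.045*(np.cos(a+np.radians(6*k))-np.cos(a)),4),round(0.045*(np.sin(a+np.radians(6*k))-np.sin(a)),4)] for k in range(1,6)])
```

```text
90 [[np.float64(-0.0047), np.float64(-0.0002)], [np.float64(-0.0094), np.float64(-0.001)], [np.float64(-0.0139), np.float64(-0.0022)], [np.float64(-0.0183), np.float64(-0.0039)], [np.float64(-0.0225), np.float64(-0.006)]]
120 [[np.float64(-0.004), np.float64(-0.0026)], [np.float64(-0.0076), np.float64(-0.0055)], [np.float64(-0.0109), np.float64(-0.0089)], [np.float64(-0.0139), np.float64(-0.0125)], [np.float64(-0.0165), np.float64(-0.0165)]]
150 [[np.float64(-0.0021), np.float64(-0.0042)], [np.float64(-0.0038), np.float64(-0.0086)], [np.float64(-0.005), np.float64(-0.0131)], [np.float64(-0.0058), np.float64(-0.0178)], [np.float64(-0.006), np.float64(-0.0225)]]
180 [[np.float64(0.0002), np.float64(-0.0047)], [np.float64(0.001), np.float64(-0.0094)], [np.float64(0.0022), np.float64(-0.0139)], [np.float64(0.0039), np.float64(-0.0183)], [np.float64(0.006), np.float64(-0.0225)]]
210 [[np.float64(0.0026), np.float64(-0.004)], [np.float64(0.0055), np.float64(-0.0076)], [np.float64(0.0089), np.float64(-0.0109)], [np.float64(0.0125), np.float64(-0.0139)], [np.float64(0.0165), np.float64(-0.01
[... 814 characters left out ...]
.0178)], [np.float64(0.006), np.float64(0.0225)]]
0 [[np.float64(-0.0002), np.float64(0.0047)], [np.float64(-0.001), np.float64(0.0094)], [np.float64(-0.0022), np.float64(0.0139)], [np.float64(-0.0039), np.float64(0.0183)], [np.float64(-0.006), np.float64(0.0225)]]
30 [[np.float64(-0.0026), np.float64(0.004)], [np.float64(-0.0055), np.float64(0.0076)], [np.float64(-0.0089), np.float64(0.0109)], [np.float64(-0.0125), np.float64(0.0139)], [np.float64(-0.0165), np.float64(0.0165)]]
60 [[np.float64(-0.0042), np.float64(0.0021)], [np.float64(-0.0086), np.float64(0.0038)], [np.float64(-0.0131), np.float64(0.005)], [np.float64(-0.0178), np.float64(0.0058)], [np.float64(-0.0225), np.float64(0.006)]]
```

```bash
python3 -m jog '[[-1,-0.0047,-0.0002,0,0,0,0],[-1,-0.0094,-0.0010,0,0,0,0],[-1,-0.0139,-0.0022,0,0,0,0],[-1,-0.0183,-0.0039,0,0,0,0],[-1,-0.0225,-0.0060,0,0,0,0]]'; python3 -c "
from h import *
s=st();f=cams.grab_frame('side');cv2.imwrite('pics/s12.png',cv2.resize(f[105:225,205:325],None,fx=5,fy=5,interpolation=cv2.INTER_NEAREST))"
```

```text
time: 14.1
ee_pos: [545.1, -59.9, 261.2]
orientation: [-89.9, -0.1, -46.7]
ft_force: [2.0, 0.9, 5.2]
finger_gap: -0.1
t 14.1 pos [545.1 -59.9 261.2] ori [-89.9  -0.1 -46.7] F [2.  0.9 5.2] gap -0.1
```

View pics/s12.png

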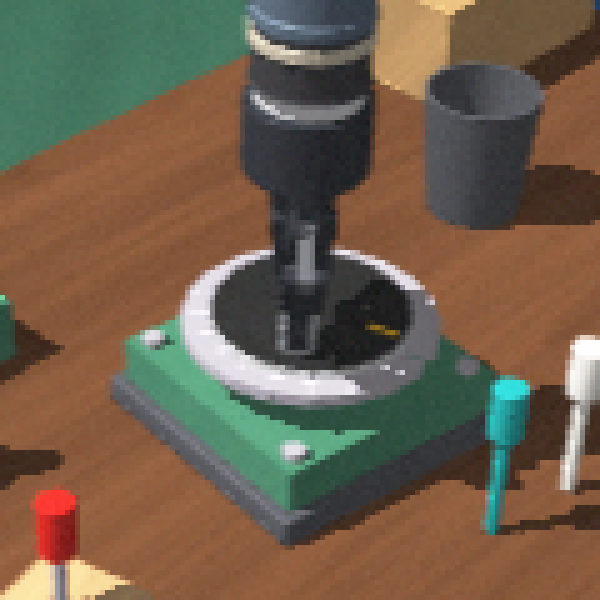

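The dash has moved from zoom pixel (363,341) to (382,328), so the rotor follows anticlockwise. The press is 5.2 N and I'll continue.

```bash
python3 -m jog '[[-1,-0.0040,-0.0026,0,0,0,0],[-1,-0.0076,-0.0055,0,0,0,0],[-1,-0.0109,-0.0089,0,0,0,0],[-1,-0.0139,-0.0125,0,0,0,0],[-1,-0.0165,-0.0165,0,0,0,0]]'
```

```text
time: 14.65
ee_pos: [528.3, -76.1, 261.1]
orientation: [-89.9, 0.0, -46.7]
ft_force: [1.5, 2.7, 5.6]
finger_gap: 0.2
```

```bash
python3 -m jog '[[-1,-0.0021,-0.0042,0,0,0,0],[-1,-0.0038,-0.0086,0,0,0,0],[-1,-0.0050,-0.0131,0,0,0,0],[-1,-0.0058,-0.0178,0,0,0,0],[-1,-0.0060,-0.0225,0,0,0,0]]'
```

```text
time: 15.15
ee_pos: [521.7, -98.4, 260.8]
orientation: [-90.0, 0.1, -46.7]
ft_force: [-0.5, 2.5, 6.8]
finger_gap: 0.0
```

```bash
python3 -m jog '[[-1,0.0002,-0.0047,0,0,0,0],[-1,0.0010,-0.0094,0,0,0,0],[-1,0.0022,-0.0139,0,0,0,0],[-1,0.0039,-0.0183,0,0,0,0],[-1,0.0060,-0.0225,0,0,0,0]]'
```

```text
time: 15.65
ee_pos: [527.2, -121.0, 260.5]
orientation: [-90.1, 0.2, -46.7]
ft_force: [-1.6, 2.9, 8.2]
finger_gap: 0.0
```

```bash
python3 -m jog '[[-1,0.0026,-0.0040,0,0,0,0],[-1,0.0055,-0.0076,0,0,0,0],[-1,0.0089,-0.0109,0,0,0,0],[-1,0.0125,-0.0139,0,0,0,0],[-1,0.0165,-0.0165,0,0,0,0]]'
```

```text
time: 16.15
ee_pos: [543.6, -137.7, 260.5]
orientation: [-90.1, 0.2, -46.7]
ft_force: [-1.9, 1.0, 7.4]
finger_gap: -0.1
```

```bash
python3 -m jog '[[-1,0.0042,-0.0021,0,0,0,0],[-1,0.0086,-0.0038,0,0,0,0],[-1,0.0131,-0.0050,0,0,0,0],[-1,0.0178,-0.0058,0,0,0,0],[-1,0.0225,-0.0060,0,0,0,0]]'
```

```text
time: 16.65
ee_pos: [566.1, -144.0, 260.5]
orientation: [-90.2, 0.2, -46.7]
ft_force: [-2.5, 0.7, 7.7]
finger_gap: -0.1
```

The press crept up to about 8 N, so I'll ease up 0.6 mm over the next arc.

```bash
python3 -m jog '[[-1,0.0047,0.0002,0.0002,0,0,0],[-1,0.0094,0.0010,0.0004,0,0,0],[-1,0.0139,0.0022,0.0006,0,0,0],[-1,0.0183,0.0039,0.0006,0,0,0],[-1,0.0225,0.0060,0.0006,0,0,0]]'
```

```text
time: 17.15
ee_pos: [588.6, -138.4, 261.0]
orientation: [-90.3, 0.1, -46.8]
ft_force: [-2.0, -1.5, 6.1]
finger_gap: -0.0
```

```bash
python3 -m jog '[[-1,0.0040,0.0026,0,0,0,0],[-1,0.0076,0.0055,0,0,0,0],[-1,0.0109,0.0089,0,0,0,0],[-1,0.0139,0.0125,0,0,0,0],[-1,0.0165,0.0165,0,0,0,0]]'
```

```text
time: 17.65
ee_pos: [605.4, -122.4, 261.1]
orientation: [-90.3, -0.0, -46.8]
ft_force: [-0.7, -2.6, 5.7]
finger_gap: -0.1
```

```bash
python3 -m jog '[[-1,0.0021,0.0042,0,0,0,0],[-1,0.0038,0.0086,0,0,0,0],[-1,0.0050,0.0131,0,0,0,0],[-1,0.0058,0.0178,0,0,0,0],[-1,0.0060,0.0225,0,0,0,0]]'; python3 -c "
from h import *
s=st();f=cams.grab_frame('side');cv2.imwrite('pics/s13.png',cv2.resize(f[105:225,205:325],None,fx=5,fy=5,interpolation=cv2.INTER_NEAREST))"
```

```text
time: 18.15
ee_pos: [611.9, -100.0, 261.4]
orientation: [-90.2, -0.1, -46.8]
ft_force: [0.7, -2.8, 5.5]
finger_gap: 0.2
t 18.15 pos [ 611.9 -100.   261.4] ori [-90.2  -0.1 -46.8] F [ 0.7 -2.8  5.5] gap 0.2
```

View pics/s13.png

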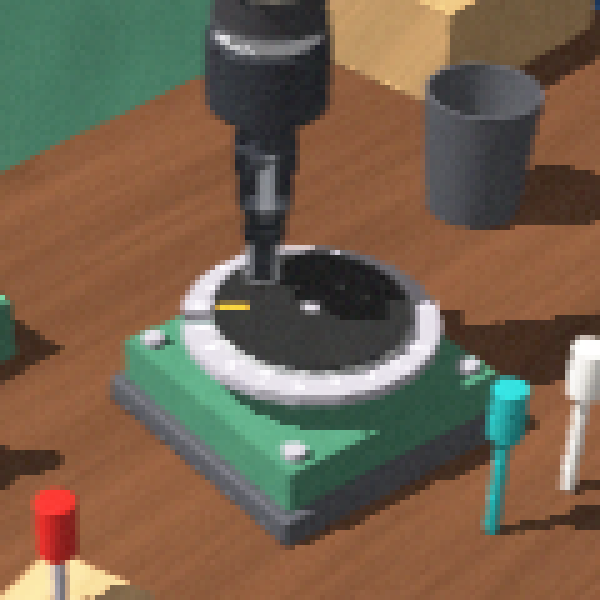

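```bash
cat > dash.py <<'E'
from h import *
def dash(f,m,z=89):
    h=cv2.cvtColor(f,cv2.COLOR_BGR2HSV); e=proj(m,[567,-99,z]).round().astype(int)
    R=26
    k=((h[...,0]>18)&(h[...,0]<36)&(h[...,1]>120)&(h[...,2]>110)).astype(np.uint8); q=np.zeros_like(k); q[e[1]-15:e[1]+16,e[0]-22:e[0]+23]=1
    v,u=np.nonzero(k&q); 
    if len(u)==0: return None
    p=atz(m,u.mean(),v.mean(),z); return len(u),p.round(1),np.degrees(np.arctan2(p[1]+99,p[0]-567)).round(1)
E
python3 - <<'E'
from dash import *
m=cams.camera_model('side')
print(dash(cv2.imread('pics/side0.png'),m))
g=np.zeros((384,512,3),np.uint8)
for n in ('s11','s12','s13'):
    g[105:225,205:325]=cv2.resize(cv2.imread(f'pics/{n}.png'),(120,120),interpolation=cv2.INTER_AREA); print(n,dash(g,m))
E
```

```text
(11, array([522.5, -95.4,  89. ]), np.float64(175.4))
s11 (5, array([519.6, -94.8,  89. ]), np.float64(175.0))
s12 (4, array([ 521.3, -113.3,   89. ]), np.float64(-162.6))
s13 (13, array([605.5, -67.4,  89. ]), np.float64(39.4))
```

The dash puts the rotor at about +224° after 270° of stroke, so there is some slip. I'll keep stroking well past the full turn.

```bash
python3 -m jog '[[-1,-0.0002,0.0047,0,0,0,0],[-1,-0.0010,0.0094,0,0,0,0],[-1,-0.0022,0.0139,0,0,0,0],[-1,-0.0039,0.0183,0,0,0,0],[-1,-0.0060,0.0225,0,0,0,0]]'
```

```text
time: 18.7
ee_pos: [606.3, -76.8, 261.5]
orientation: [-90.1, -0.1, -46.7]
ft_force: [1.5, -1.6, 5.0]
finger_gap: -0.0
```

```bash
python3 -m jog '[[-1,-0.0026,0.0040,0,0,0,0],[-1,-0.0055,0.0076,0,0,0,0],[-1,-0.0089,0.0109,0,0,0,0],[-1,-0.0125,0.0139,0,0,0,0],[-1,-0.0165,0.0165,0,0,0,0]]'
```

```text
time: 19.2
ee_pos: [590.0, -59.8, 261.5]
orientation: [-90.0, -0.1, -46.7]
ft_force: [1.8, -0.3, 4.8]
finger_gap: -0.0
```

```bash
python3 -m jog '[[-1,-0.0042,0.0021,0,0,0,0],[-1,-0.0086,0.0038,0,0,0,0],[-1,-0.0131,0.0050,0,0,0,0],[-1,-0.0178,0.0058,0,0,0,0],[-1,-0.0225,0.0060,0,0,0,0]]'
```

```text
time: 19.7
ee_pos: [567.5, -53.4, 261.5]
orientation: [-89.9, -0.0, -46.7]
ft_force: [2.4, 0.3, 4.7]
finger_gap: 0.0
```

```bash
python3 -m jog '[[-1,-0.0047,-0.0002,0,0,0,0],[-1,-0.0094,-0.0010,0,0,0,0],[-1,-0.0139,-0.0022,0,0,0,0],[-1,-0.0183,-0.0039,0,0,0,0],[-1,-0.0225,-0.0060,0,0,0,0]]'
```

```text
time: 20.2
ee_pos: [544.9, -59.0, 261.4]
orientation: [-89.9, 0.0, -46.7]
ft_force: [2.5, 0.8, 4.9]
finger_gap: 0.1
```

```bash
python3 -m jog '[[-1,-0.0040,-0.0026,0,0,0,0],[-1,-0.0076,-0.0055,0,0,0,0],[-1,-0.0109,-0.0089,0,0,0,0],[-1,-0.0139,-0.0125,0,0,0,0],[-1,-0.0165,-0.0165,0,0,0,0]]'; python3 -c "
from dash import *
s=st();f=cams.grab_frame('side');print(dash(f,cams.camera_model('side')))
cv2.imwrite('pics/s14.png',cv2.resize(f[105:225,205:325],None,fx=5,fy=5,interpolation=cv2.INTER_NEAREST))"
```

```text
time: 20.7
ee_pos: [528.1, -75.2, 261.2]
orientation: [-89.9, 0.2, -46.6]
ft_force: [1.3, 3.2, 5.8]
finger_gap: 0.0
t 20.7 pos [528.1 -75.2 261.2] ori [-89.9   0.2 -46.6] F [1.3 3.2 5.8] gap 0.0
(5, array([520.1, -97.3,  89. ]), np.float64(178.0))
```

View pics/s14.png

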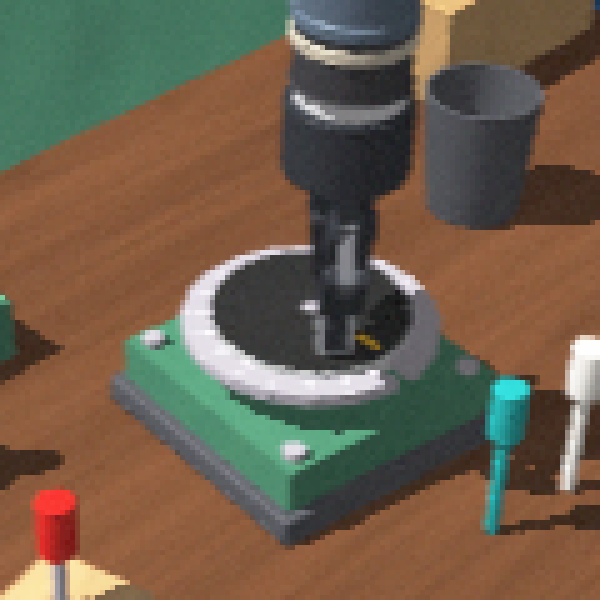

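The rotor is at about 363°, with the dash and notch back near their start. I'll add margin with three more arcs.

```bash
python3 -m jog '[[-1,-0.0021,-0.0042,0,0,0,0],[-1,-0.0038,-0.0086,0,0,0,0],[-1,-0.0050,-0.0131,0,0,0,0],[-1,-0.0058,-0.0178,0,0,0,0],[-1,-0.0060,-0.0225,0,0,0,0]]'
```

```text
time: 21.25
ee_pos: [521.6, -97.5, 260.9]
orientation: [-89.9, 0.3, -46.6]
ft_force: [-0.8, 2.6, 6.4]
finger_gap: -0.2
```

```bash
python3 -m jog '[[-1,0.0002,-0.0047,0,0,0,0],[-1,0.0010,-0.0094,0,0,0,0],[-1,0.0022,-0.0139,0,0,0,0],[-1,0.0039,-0.0183,0,0,0,0],[-1,0.0060,-0.0225,0,0,0,0]]'
```

```text
time: 21.75
ee_pos: [527.1, -120.0, 260.6]
orientation: [-90.0, 0.3, -46.6]
ft_force: [-1.6, 1.9, 6.7]
finger_gap: 0.1
```

```bash
python3 -m jog '[[-1,0.0026,-0.0040,0,0,0,0],[-1,0.0055,-0.0076,0,0,0,0],[-1,0.0089,-0.0109,0,0,0,0],[-1,0.0125,-0.0139,0,0,0,0],[-1,0.0165,-0.0165,0,0,0,0]]'
```

```text
time: 22.25
ee_pos: [543.4, -136.8, 260.6]
orientation: [-90.1, 0.3, -46.7]
ft_force: [-2.7, 1.1, 8.0]
finger_gap: -0.1
```

```bash
python3 -m jog '[[-1,0,0,0.004,0,0,0],[-1,0,0,0.02,0,0,0],[-1,0,0,0.06,0,0,0],[-1,0,0,0.1,0,0,0],[-1,0,0,0.14,0,0,0]]'; python3 -m jog '[[-1,-0.03,-0.04,0,0,0,0],[-1,-0.06,-0.08,0,0,0,0],[-1,-0.09,-0.12,0,0,0,0],[-1,-0.12,-0.16,0,0,0,0],[-1,-0.12,-0.16,0,0,0,0]]';python3 -m jog '[[-1,0,0,0,0,0,0],[-1,0,0,0,0,0,0],[-1,0,0,0,0,0,0]]'; python3 -c "
from dash import *
s=st();f=cams.grab_frame('side');print(dash(f,cams.camera_model('side')));cv2.imwrite('pics/s15.png',f)
print([(round(float(r['p']),2),np.round(r['xyz'],1).tolist()) for r in cams.place_of('side','pin_knob')])
f=cams.grab_frame('top');cv2.imwrite('pics/t15.png',f)
print([(round(float(r['p']),2),np.round(r['xyz'],1).tolist()) for r in cams.place_of('top','pin_knob')])
print(dash(f,cams.camera_model('top')))"
```

```text
time: 22.75
ee_pos: [543.9, -137.1, 400.0]
orientation: [-90.1, 0.4, -46.7]
ft_force: [0.1, -0.2, -0.4]
finger_gap: 0.2
time: 23.25
ee_pos: [421.3, -301.1, 399.0]
orientation: [-90.2, 0.3, -47.2]
ft_force: [0.6, 1.4, -0.2]
finger_gap: -0.1
time: 23.55
ee_pos: [425.7, -296.5, 400.5]
orientation: [-90.0, 0.1, -46.6]
ft_force: [1.5, 0.7, -0.4]
finger_gap: 0.1
t 23.55 pos [ 425.7 -296.5  400.5] ori [-90.    0.1 -46.6] F [ 1.5  0.7 -0.4] gap 0.1
(11, array([ 563.3, -152.3,   89. ]), np.float64(-94.0))
[(0.55, [410.6, -91.3, 92.0]), (0.5, [515.6, 168.7, 102.9]), (0.49, [398.4, -162.4, 89.5])]
[(0.4, [514.8, 167.6, 104.4]), (0.39, [395.6, -159.5, 96.9]), (0.38, [406.1, -95.6, 91.4])]
(21, array([ 558.1, -147.4,   89. ]), np.float64(-100.4))
```

View pics/s15.png

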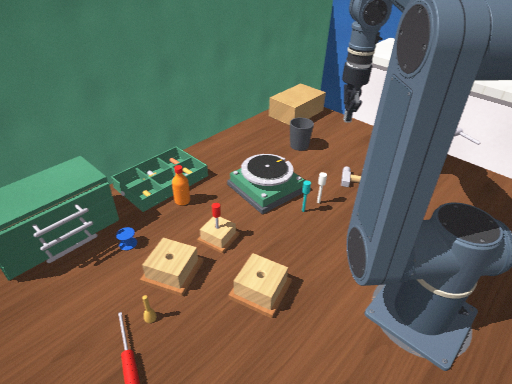

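View pics/t15.png

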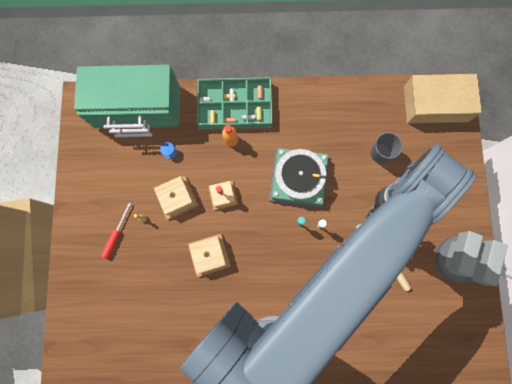

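Final views: the pin stands in the small holder (side (217,212), top (221,190)). The dash is at about -97°, which is roughly 445° of rotor travel. The other things look unmoved and the hand is clear.

```bash
python3 -c "
from station import job
print(job.job_done())"
```

```text
the job is handed in; nothing more can be done
None
```

The red-knobbed pin now stands home in the smallest wooden holder, and the rotor turned freely through more than one full turn. I handed the job in at about 23.7 s.

**Pin:** I pulled it straight up and lowered it into the hole until it touched bottom with about 7.5 N. The last network readings put the knob at z of about 103–104, against an expected 104.

**Rotor:** I felt the rubber face at about 89.5 mm above the bench, then stroked it anticlockwise at 45 mm from the axis. The readings taken after each arc showed 4.7 to 8.2 N of press. By the yellow dash the rotor turned about 1.25 turns (side view about 451°, top view about 445°).

**Checks that disagreed:**
- The rotor slipped about 17% behind the finger, so I stroked 510° in all.
- In the wrist view the pin sat about 3 mm off the nominal tool axis. I corrected for that before lowering it into the hole.

The last pictures showed the oil bottle, spool, mouthpiece, tin and look-alikes where they were, with the hand well clear. I judged that by eye and did not measure it.

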